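# Trial-fit a taper arbor and drift it loose

## Robot

A 7-joint arm with a two-finger parallel gripper is mounted at the origin on a cart in front of the work surface, level with it; the furniture and walls round the work are solid. World frame = base frame: x ahead of the robot, y to its left, z up, the work surface at z = 0. Lengths are in m, angles in rad, forces in N, time in s.
With the tool pointing down it reaches from about 0.4 to 0.9 m from the base axis. Payload 5.5 kg.
Tool frame: the origin (TCP) lies between the finger pads; the fingertips stand 17 mm ahead of it and the grasp point (between the pads) lies 2 mm behind it; z points along the fingers, y is the direction in which the jaws open and shut (so a half turn about z gives the same grasp; the last joint's range is limited). The gripper opens to 85 mm and grips with 20 to 120 N. Pads are 22 mm wide; open, the fingers measure 114 mm over their backs; the gripper's body (76 mm by 85 mm) begins 54 mm behind the grasp point. The pads swing forward as they close: fully open they stand 13 mm farther back than shut.
Start: joints at [-0.909, 0.501, -0.427, 1.55, 0.221, 1.138, -0.21], TCP at [0.252, 0.599, 0.248] pointing down, gripper open.
Joint ranges: [-2.88, 2.88], [-0.31, 2.03], [-1.54, 1.56], [0.2, 2.42], [-1.41, 4.55], [0.19, 2.02], [-2.57, 2.57]. Speed limits (rad/s): [2.57, 2.57, 3.14, 3.14, 3.14, 3.14, 3.14].

## Interface

Orientations are given as a rotation vector (axis times angle).
In Python, from workcell import * gives the robot as it stands. The module is installed in compiled form; this text tells all that it offers.
- The arm moves only by the tool step_arm, never from a script. Its argument "targets" is a list of rows, each a list of 7 numbers: the closure, from 0 (fully open) to 1 (shut), then the shift along the tool's x, y, z in mm, then the turn, a rotation vector about the tool's x, y, z in rad. A call has 1 to 10 rows; each row shifts and turns the commanded pose from where the row before left it, along the tool's axes as they then stand; what a row does not reach is not made up. A row lasts 1/8 s, in which the tool goes at most 62.5 mm and 10.7 degrees, less where a joint would pass 70% of its speed; a pose out of reach is approached as far as the arm can. A call with a gripper value outside its range is refused whole. The fingers move at their own pace and stop on an object; "newtons" is the grip in N (left out, the last holds). Time passes only in rows, so rows that do not move let the fingers close. It gives the time, the measured TCP pose, the force and the opening at its end, in the units of the state.
- get_obs(): the state, without advancing time (a new reading comes with each control period).
- read_camera(name): name is "scene" or "top"; returns a dict with "pixels" (400x640x3 uint8, red, green, blue), "fx", "fy", "cx", "cy" (pixels), "rvec" (rotation vector, rad) and "tvec" (3), from world to camera coordinates, as OpenCV has them. Camera axes: x right, y down, z forward; pixel columns grow to the right and rows downward; lengths in m; the calibration is good to about 2 mm. A picture is of the moment at which its call begins. There is no depth.
- hand_in(): hands the job in, once; it reports no verdict.
The state is a dict: "time_s": time; "q": joint angles; "dq": joint speeds; "effort": joint torques, N m; "position": TCP position; "orientation": TCP orientation; "contact_force": force on the tool from outside, world axes, zero at the start; "torque": the same for the moment, N m; "finger_gap": finger opening in m.
Only numpy, scipy, OpenCV 4.12 (cv2) and the standard library are available. Lean on these libraries where they do the work, as an engineer would, in place of code of your own. Each camera call takes 0.05 s, during which the arm holds its last target. There are 200 camera calls.

## Task

Try the taper arbor in the bench socket: take it from its wooden block, push it in gently while twisting until its tang drops between the hidden drive dogs, press it fully home so its collar sits flat on the socket, and let go. Then push the wedge-shaped drift through the slot in the socket's side, under the arbor, until the arbor is forced up loose by at least 7 mm, and leave it standing there with the drift in the slot. Force neither part, do not hold or pull the arbor once the drift is in the slot, and leave the other things on the bench alone.

Things in the scene. Friction and masses are not known exactly. Their poses are not given: they have to be found in the camera images.
- socket: FIXED upright dark steel taper socket on a grey 100 x 90 x 10 mm foot. Origin: centre of the foot's underside, on the bench; z up, along the bore; x along the drift slot. Flat top face, 52 mm diameter, at z = 85 mm; the bore's round mouth is 28 mm across, tapering to 19 mm at z = 48 mm. More than 70 N of the arbor on the socket in all (the jaws' own grip of up to 25 N included) damages it
- socket_mouth (a point): centre of the socket's top face, on the bore axis, 85 mm above the socket's underside; axes as the socket's. Four sprung jaws in the bore, 10 mm below this point, resist with about 2 to 8 N until they snap into the shank's groove some 7 mm above home and draw the arbor down with about 5 to 10 N; then the collar meets the rigid face
- dogs_top (a point): point on the bore axis level with the tops of two hidden drive dogs, 57 mm above the socket's underside. Their gap is 9 mm wide, along the socket's x turned by an unknown angle up to 0.5 rad either way. They yield 8 mm down (1 N, rising 1 N per mm), then stop hard; once the tang is in line within about 0.1 rad they spring up round it and the force falls to about 0
- slot_center (a point): point on the bore axis inside the drift slot, 35 mm above the socket's underside; axes as the socket's. The slot runs right through the socket along x (x = -26 to 26 mm, open at both ends), 11 mm wide, its floor 13 mm below this point, its roof 13 mm above it
- holder: FIXED wooden block 70 x 70 x 60 mm, origin under its centre, with a 29 mm hole from the top in which the arbor stands at the start, its collar on the block's top
- arbor: loose bright steel arbor, about 0.5 kg. Origin: centre of the underside of its collar (40 mm diameter, 7 mm thick); z up. Above it a head with two flats, z = 7 to 40 mm, 30 mm along x, 20 mm along y: grip the flats, fingers closing along y. Below it the taper shank, 26 mm diameter, 18 mm at z = -28 mm, with a groove round z = -10 mm. Fully home its origin lies at socket_mouth
- arbor_tang (a point): lowest point of the arbor's tang, 51 mm below the arbor's origin; axes as the arbor's. The flat tang reaches from z = -28 to -48 mm, 16 mm wide along x, 6 mm thick along y; a 6 mm wide rounded nose stands 3 mm proud of its end. The tang's end meets the dogs when the arbor is 20 mm above home. With the arbor home this end is 12 mm above the slot's floor
- drift: loose dark steel drift (wedge), 0.35 kg, standing on its flat lower edge. Origin: under the middle of its block head (x = -12 to 12, 18 mm wide in y, 40 mm high: grip it across y); x points to the thin tip, z up. Bar and wedge are 7 mm thick in y: 23 mm high to x = 60 mm, then the top slopes evenly down to 8 mm high at the tip, x = 120 mm
- drift_tip (a point): in the drift's tip, 119 mm ahead of its origin and 4 mm above its underside; axes as the drift's. With the drift lying on the slot's floor the wedge meets the tang where it is 12 mm high and lifts it as it is pushed on along the slot, with about 5 to 20 N; more than 60 N of the drift on socket or arbor counts as forcing
- drift_mid (a point): in the drift's wedge, 75 mm ahead of its origin and 10 mm above its underside; axes as the drift's
- inner_ring: bystander: loose plain steel bearing ring 42 mm diameter, 16 mm high; origin under its centre
- rubber_stamp: bystander: loose hand stamp with a red knob, 23 x 38 x 57 mm; origin under its centre
- roller_cone: bystander: loose cone of bearing rollers 47 mm diameter, 19 mm high; origin under its centre
- spanner: bystander: loose open-ended spanner 151 mm long, 6 mm high; origin under its centre
- ball_bearing: bystander: loose ball bearing 47 mm diameter, 14 mm high; origin under its centre
Things that resemble listed ones, but are neither listed nor needed, are in the scene too. There is more than one size of the arbor; the job needs the middle-sized.

How it is judged:
By the outcome, as a careful person would: the job done as asked, in the order asked, and still so for the second after the job is handed in, with the robot touching nothing.
It also fails if it takes over 72 s, if anything falls off the work surface, if the arm or the gripper's body presses on something with over 40 N, if the wrist force passes 120 N, or if a joint passes its speed limit or range.

## Working session

There is one attempt and no reset: what is moved stays moved. The work goes in short steps, Python scripts to look and compute and a tool call to move; the robot and the scene stay as the last step left them, time stands still between calls to the robot, and variables do not carry over. Pictures are saved under pics/ and viewed, about 8 in all and at most 12, crops included, and the job is handed in when it is done.

Besides the shell and the picture viewer there is one more tool, called after ">>>" by a JSON object that holds its "fn" and its "kwargs". step_arm: Moves the arm, as the interface text tells. Its arguments: {"type":"object","properties":{"targets":{"type":"array"},"newtons":{"type":"number"}},"required":["targets"]}

```bash
mkdir -p pics; cat > h.py <<'E'
from workcell import *
import numpy as np, cv2
from scipy.spatial.transform import Rotation as R
def snap(name,fn,crop=None,scale=1):
    c=read_camera(name); im=cv2.cvtColor(c["pixels"],cv2.COLOR_RGB2BGR)
    np.save("pics/last_%s.npy"%name,c["pixels"])
    if crop: x0,y0,x1,y1=crop; im=im[y0:y1,x0:x1]
    if scale!=1: im=cv2.resize(im,None,fx=scale,fy=scale,interpolation=cv2.INTER_CUBIC)
    cv2.imwrite("pics/"+fn,im); return c
def K(c): return np.array([[c["fx"],0,c["cx"]],[0,c["fy"],c["cy"]],[0,0,1.]])
def ray(c,u,v):
    Rm=R.from_rotvec(c["rvec"]).as_matrix(); t=np.array(c["tvec"])
    d=Rm.T@np.linalg.solve(K(c),[u,v,1.]); return -Rm.T@t,d
def atz(c,u,v,z):
    o,d=ray(c,u,v); return o+d*(z-o[2])/d[2]
def proj(c,P): return cv2.projectPoints(np.array(P,float).reshape(-1,3),np.array(c["rvec"],float),np.array(c["tvec"],float),K(c),None)[0].reshape(-1,2)
E
python3 - <<'E'
from h import *
a=snap("top","t1.png");b=snap("scene","s1.png")
for c in(a,b): print({k:np.round(v,4) for k,v in c.items() if k!="pixels"}, np.round(ray(c,0,0)[0],3))
o=get_obs(); print(o)
E
```

```text
{'fx': np.float64(366.5143), 'fy': np.float64(366.5143), 'cx': np.float64(323.3642), 'cy': np.float64(191.9619), 'rvec': array([ 2.2058, -2.1824,  0.0602]), 'tvec': array([0.0073, 0.527 , 0.9618])} [0.474 0.013 0.989]
{'fx': np.float64(490.5015), 'fy': np.float64(490.5015), 'cx': np.float64(314.759), 'cy': np.float64(196.8423), 'rvec': array([ 2.3155, -0.8845,  0.2926]), 'tvec': array([-0.4094,  0.3207,  0.9335])} [ 0.092 -0.539  0.918]
{'time_s': 0.1, 'q': array([-0.90883489,  0.50175506, -0.42679678,  1.55132595,  0.22079055,
        1.13831526, -0.21030938]), 'dq': array([ 2.57724952e-03, -3.53706355e-03, -1.51277323e-03, -2.65147268e-03,
       -2.76605468e-05, -3.66139046e-04, -1.36700637e-03]), 'effort': array([-1.13148856e-02, -5.70813704e+01, -5.83875909e+00, -2.81744707e+01,
        1.05113554e-02,  5.49252931e-03, -8.67455697e-06]), 'position': array([0.25219272, 0.59844105, 0.2473696 ]), 'orientation': array([-6.22116455e-01, -3.07895992e+00,  2.67859637e-03]), 'contact_force': array([ 0.24902645, -0.55602492,  0.23885847]), 'torque': array([ 0.02408385, -0.02221551,  0.00092014]), 'finger_gap': 0.08524130098604653}
```

View pics/t1.png

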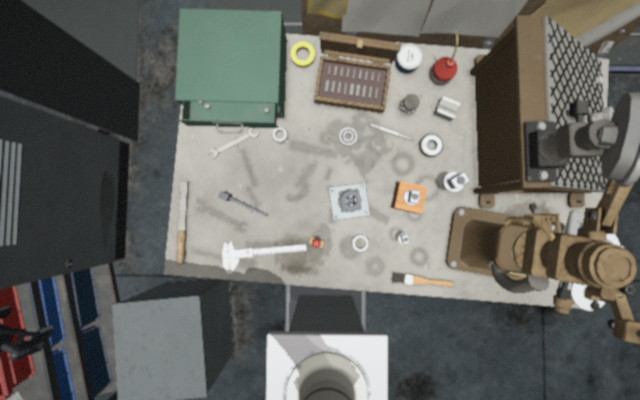

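View pics/s1.png

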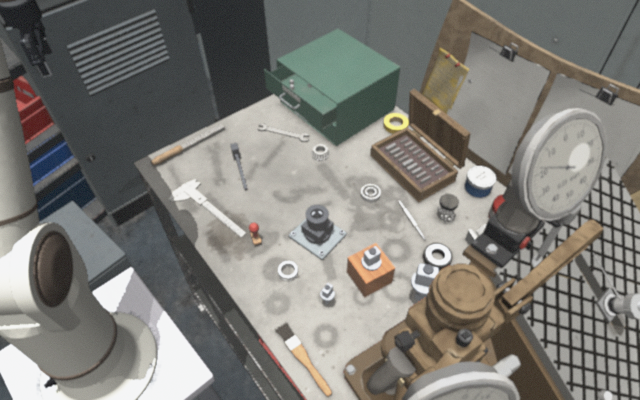

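```bash
python3 - <<'E'
from h import *
a=np.load("pics/last_top.npy");b=np.load("pics/last_scene.npy")
f=lambda im,x0,y0,w,h,s:cv2.resize(cv2.cvtColor(im[y0:y0+h,x0:x0+w],cv2.COLOR_RGB2BGR),(w*s,h*s),interpolation=cv2.INTER_CUBIC)
A=f(a,325,165,110,60,7);A=A[:, :770]
B=f(a,210,180,70,45,5);C=f(b,225,135,30,60,5)
out=np.zeros((600,800,3),np.uint8)
D=f(a,325,170,110,58,4); E=f(b,280,195,130,105,3)
out[:232,:440]=D; out[:225,445:795]=B; out[240:540,0:150]=C; out[240:555,160:550]=E
cv2.imwrite("pics/m1.png",out)
E
```

```text
(no output)
```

View pics/m1.png

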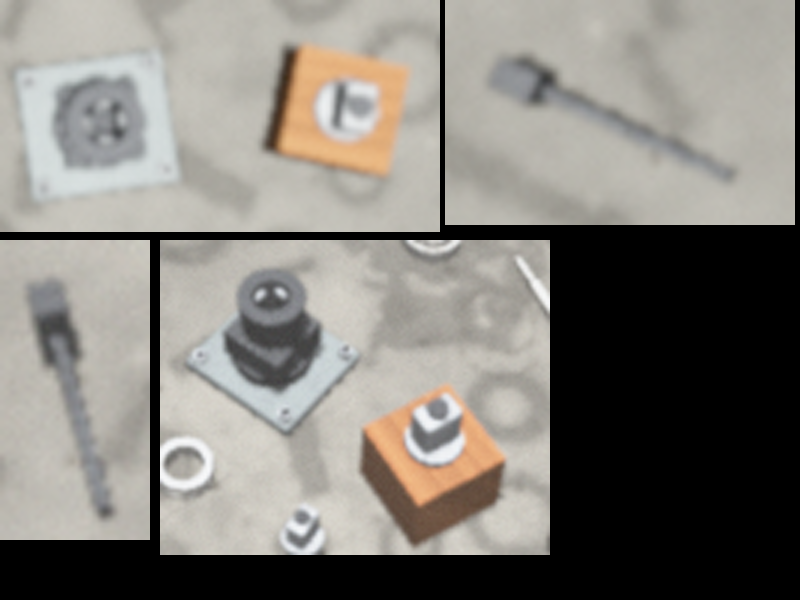

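```bash
cat >> h.py <<'E'
def cam(name):
    import pickle,os
    return pickle.load(open("cam_%s.pkl"%name,"rb"))
E
python3 - <<'E'
from h import *
import pickle
C={}
for n in("top","scene"):
    c=read_camera(n);c.pop("pixels");pickle.dump(c,open("cam_%s.pkl"%n,"wb"));C[n]=c
t,s=C["top"],C["scene"]
def rect(px,z):
    P=np.array([atz(t,*p,z)[:2] for p in px]);e1=P[1]-P[0]+P[2]-P[3];e2=P[2]-P[1]+P[3]-P[0]
    print("ctr",P.mean(0).round(4),"len",np.linalg.norm(e1)/2,np.linalg.norm(e2)/2,"ang e1,e2",np.degrees(np.arctan2(e1[1],e1[0])),np.degrees(np.arctan2(e2[1],e2[0])))
rect([(328.75,187.5),(364.5,182.5),(370.5,215),(333.75,219.5)],.01)
rect([(400,181.25),(427.5,186.25),(422,213.75),(394.25,208)],.06)
print("mouth",atz(t,350.25,200.25,.085),atz(s,317.3,214.3,.085))
print("collar",atz(t,412,197.5,.067))
print("tip",atz(t,267.4,215,.006),atz(s,245.8,189.4,.006)); print("head",atz(t,225,196,.04), atz(s,225+48/5,135+55/5,.04))
# segmentation: holder orange, in both
for n,c in C.items():
    im=np.load("pics/last_%s.npy"%n);hsv=cv2.cvtColor(im,cv2.COLOR_RGB2HSV)
    x0,x1,y0,y1=(385,435,175,220) if n=="top" else (340,400,240,300)
    m=(hsv[...,1]>110)&(hsv[...,2]>150); q=np.zeros_like(m);q[y0:y1,x0:x1]=m[y0:y1,x0:x1]
    ct=max(cv2.findContours(q.astype(np.uint8),0,2)[0],key=cv2.contourArea); print(n,cv2.minAreaRect(ct))
# drift dark pixels
im=np.load("pics/last_top.npy")[185:222,214:275].astype(int).sum(2)//3
for r in im[:, ::1]: print("".join("%x"%(v//16) for v in r))
E
```

```text
ctr [ 0.5035 -0.0568] len 0.0977287729536031 0.08736154271413729 ang e1,e2 -81.92544918729823 -169.9288199244684
ctr [ 0.5133 -0.2094] len 0.07123938910796482 0.0705146402304141 ang e1,e2 -100.42921951832712 168.18657888904113
mouth [ 0.50329825 -0.05362133  0.085     ] [ 0.5045014 -0.0577404  0.085    ]
collar [ 0.5124662  -0.21038097  0.067     ]
tip [0.46401443 0.16204332 0.006     ] [0.46500921 0.16217178 0.006     ]
head [0.51231779 0.26766562 0.04      ] [0.5158791  0.27190834 0.04      ]
top ((409.5961608886719, 197.5192413330078), (26.867908477783203, 25.49509620666504), 11.309932708740234)
scene ((370.9056396484375, 263.3302001953125), (31.372529983520508, 35.06341552734375), 60.945396423339844)
bbbbbbbbbbbbbbbbabbabbbbbbbbbbbaaaaaaa9999aaaaaaaaaaaaaaaaaaa
bbbbbbbbbbbbbbbbbbbbbbbbbbbbbaaaaaaaaaaaaaaaaaaaaaaaaaaaaaaaa
bbbbbbbbbbbbbbbbbbbbbbbbbbbbbaaaa999aaaaaaaaaaabbaaaaaaaaaaaa
babbbbbbbbbbbbbbbbbbbbbbbbbbaaaa99999aaaaaaaabbbbaaaaaaaaaaba
babbbbbbbbbaabbbbbbbbbbbbbbbaaaa99999aaaaaaabbbbbaaaaaaaaaaaa
aaabbbaaaaaa9aabbbbbbbbbbbbaaaaaa99999aaaaaaaababbaaaaaaaaaaa
aabbbaa9998888
[... 1207 characters left out ...]
88899aabbbbbbabaab
999999aaaaaabbbbbbbbbbbbbbbbbbbbbbbbaaaaaa99888899aabbbbbbbba
99999999aaaabbbbbbbbbbbbbbbbbbbbbbbbbaabbaa99999899aaaabbbbab
999999999aaaabbbbbbbbbbbbbbbbbbbbbbbbbbbbbbaaaaa999999aabbbbb
9999999999aaabbbbbbbbbbbbbbbbbbbbbbbbbbbbbbbbbaaa999889abbbbb
99999999999aaaaabbbbbbbbbbbbbbbbbbbbbbbbbbbbbbbbaa9989abbbbbb
aa999999999aaaaaaaabbbbbbbbbbbbbbbbbbbbbbbbbbbbbbbaa9aabbbbbb
aaaa99999a9aa9aaaaaabbbbbbbbbbbbbbbbbbbbbbbbbbbbbbbbbbbbbbbbb
baaaaaaaaa9aa999a9aaaaaabbbbbbbbbbbbbbbbbbbbbbbbbbbbbbbbbbbbb
bbaaaaaaaaaa99999999aaaabbbbaabbbbbbbbbbbbbbbbbbbbbbbbbbbbbbb
bbbaaaaaaaaaa9999999999aaaaaaaaabbbbbbbbbbbbbbbbbbbbbbbbbbbbb
bbbbbbbaaaaaaa9999999999aaaaaaaaaaabbbbbbbbbbbbbbbbbbbbbbbbbb
```

```bash
cat >> h.py <<'E'
import json,sys
def go(pos,yaw,n,cl,start=None,rnd=1):
    "rows to bring TCP to pos (m), tool y at world yaw (deg), tool down"
    o=get_obs(); p,Rm=(np.array(o["position"]),R.from_rotvec(o["orientation"])) if start is None else start
    y=np.radians(yaw); Y=np.array([np.cos(y),np.sin(y),0]);Z=np.array([0,0,-1.]);X=np.cross(Y,Z)
    T=R.from_matrix(np.array([X,Y,Z]).T); rv=(Rm.inv()*T).as_rotvec(); d=(np.array(pos)-p)/n
    st=R.from_rotvec(rv/n); rows=[]; 
    for i in range(n):
        s=np.round(Rm.inv().apply(d)*1000,rnd); w=np.round(rv/n,3); rows.append([cl,*map(float,s),*map(float,w)])
        p=p+Rm.apply(s)/1000; Rm=Rm*R.from_rotvec(w)
    print("turn",np.round(rv,3),"step mm",np.linalg.norm(d)*1000)
    for i in range(0,n,10): print(json.dumps(rows[i:i+10]))
    return p,Rm
def st():
    o=get_obs(); Rm=R.from_rotvec(o["orientation"]).as_matrix()
    print("t %.2f p %s yawY %.1f tilt %.2f F %s q %s gap %.4f"%(o["time_s"],np.round(o["position"],4),np.degrees(np.arctan2(Rm[1,1],Rm[0,1])),np.degrees(np.arccos(-Rm[2,2])),np.round(o["contact_force"],1),np.round(o["q"],2),o["finger_gap"]))
E
python3 - <<'E'
from h import *
st(); go([.513,-.21,.22],90,20,0.45)
E
```

```text
t 0.20 p [0.2523 0.5986 0.2477] yawY 67.2 tilt 0.07 F [ 0.9  0.1 -0.1] q [-0.91  0.5  -0.43  1.55  0.22  1.14 -0.21] gap 0.0858
turn [-0.001 -0.    -0.399] step mm 42.50396918141696
[[0.45, -27.7, -32.2, 1.4, -0.0, -0.0, -0.02], [0.45, -27.1, -32.7, 1.4, -0.0, -0.0, -0.02], [0.45, -26.4, -33.3, 1.4, -0.0, -0.0, -0.02], [0.45, -25.7, -33.8, 1.4, -0.0, -0.0, -0.02], [0.45, -25.1, -34.3, 1.4, -0.0, -0.0, -0.02], [0.45, -24.4, -34.8, 1.4, -0.0, -0.0, -0.02], [0.45, -23.7, -35.3, 1.4, -0.0, -0.0, -0.02], [0.45, -22.9, -35.7, 1.4, -0.0, -0.0, -0.02], [0.45, -22.2, -36.2, 1.4, -0.0, -0.0, -0.02], [0.45, -21.5, -36.6, 1.4, -0.0, -0.0, -0.02]]
[[0.45, -20.8, -37.1, 1.4, -0.0, -0.0, -0.02], [0.45, -20.0, -37.5, 1.4, -0.0, -0.0, -0.02], [0.45, -19.3, -37.9, 1.4, -0.0, -0.0, -0.02], [0.45, -18.5, -38.2, 1.4, -0.0, -0.0, -0.02], [0.45, -17.7, -38.6, 1.4, -0.0, -0.0, -0.02], [0.45, -17.0, -38.9, 1.4, -0.0, -0.0, -0.02], [0.45, -16.2, -39.3, 1.4, -0.0, -0.0, -0.02], [0.45, -15.4, -39.6, 1.4, -0.0, -0.0, -0.02], [0.45, -14.6, -39.9, 1.4, -0.0, -0.0, -0.02], [0.45, -13.8, -40.2, 1.4, -0.0, -0.0, -0.02]]
```

>>> {"fn": "step_arm", "kwargs": {"targets": [[0.45,-28,-32,1.4,0,0,-0.02],[0.45,-27,-33,1.4,0,0,-0.02],[0.45,-26,-33,1.4,0,0,-0.02],[0.45,-26,-34,1.4,0,0,-0.02],[0.45,-25,-34,1.4,0,0,-0.02],[0.45,-24,-35,1.4,0,0,-0.02],[0.45,-24,-35,1.4,0,0,-0.02],[0.45,-23,-36,1.4,0,0,-0.02],[0.45,-22,-36,1.4,0,0,-0.02],[0.45,-21,-37,1.4,0,0,-0.02]]}}

```text
time_s: 1.45
position: [0.3824, 0.1935, 0.2344]
orientation: [0.311, 3.126, 0.0]
contact_force: [1.0, -0.8, 0.8]
finger_gap: 0.0469
```

>>> {"fn": "step_arm", "kwargs": {"targets": [[0.45,-21,-37,1.4,0,0,-0.02],[0.45,-20,-37,1.4,0,0,-0.02],[0.45,-19,-38,1.4,0,0,-0.02],[0.45,-18,-38,1.4,0,0,-0.02],[0.45,-18,-38,1.4,0,0,-0.02],[0.45,-17,-39,1.4,0,0,-0.02],[0.45,-16,-39,1.4,0,0,-0.02],[0.45,-15,-40,1.4,0,0,-0.02],[0.45,-15,-40,1.4,0,0,-0.02],[0.45,-14,-40,1.4,0,0,-0.02]]}}

```text
time_s: 2.7
position: [0.5127, -0.2095, 0.2202]
orientation: [0.003, -3.142, -0.0]
contact_force: [-0.4, 0.9, 0.7]
finger_gap: 0.0468
```

```bash
python3 - <<'E'
from h import *
st(); go([.513,-.21,.088],90,6,0.45)
E
```

```text
t 2.70 p [ 0.5127 -0.2095  0.2202] yawY 90.1 tilt 0.01 F [-0.4  0.9  0.7] q [ 0.32  0.33  0.03  1.84 -0.01  0.98  1.92] gap 0.0468
turn [ 0.    -0.     0.002] step mm 22.02533974206937
[[0.45, -0.0, -0.1, 22.0, 0.0, -0.0, 0.0], [0.45, -0.0, -0.1, 22.0, 0.0, -0.0, 0.0], [0.45, -0.0, -0.1, 22.0, 0.0, -0.0, 0.0], [0.45, -0.0, -0.1, 22.0, 0.0, -0.0, 0.0], [0.45, -0.0, -0.1, 22.0, 0.0, -0.0, 0.0], [0.45, -0.0, -0.1, 22.0, 0.0, -0.0, 0.0]]
```

>>> {"fn": "step_arm", "kwargs": {"targets": [[0.45,0,0,30,0,0,0],[0.45,0,0,30,0,0,0],[0.45,0,0,30,0,0,0],[0.45,0,0,25,0,0,0],[0.45,0,0,12,0,0,0],[0.45,0,0,5,0,0,0],[0.45,0,0,0,0,0,0]]}}

```text
time_s: 3.58
position: [0.5128, -0.2084, 0.0887]
orientation: [-0.002, 3.141, -0.0]
contact_force: [-0.5, 0.1, 0.3]
finger_gap: 0.047
```

```bash
python3 - <<'E'
from h import *
st(); 
a=snap("top","q.png");A=cv2.imread("pics/q.png")[160:235,370:470]
snap("scene","q.png");B=cv2.imread("pics/q.png")[190:310,320:440]
cv2.imwrite("pics/m2.png",np.hstack([cv2.resize(A,(480,360)),cv2.resize(B,(320,360))]))
E
```

```text
t 3.58 p [ 0.5128 -0.2084  0.0887] yawY 90.1 tilt 0.03 F [-0.5  0.1  0.3] q [ 0.32  0.51  0.02  1.92 -0.01  0.71  1.92] gap 0.0470
```

View pics/m2.png

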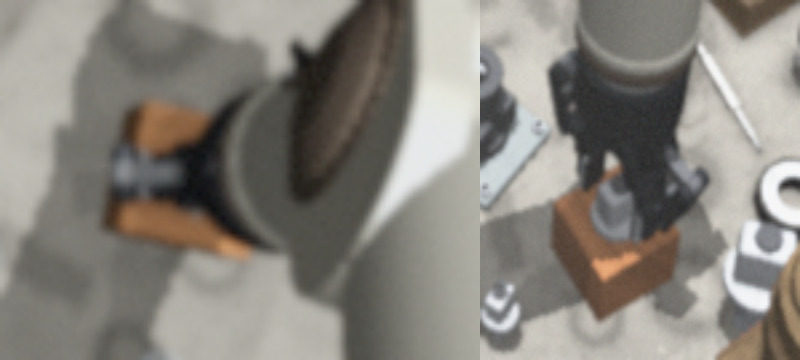

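>>> {"fn": "step_arm", "kwargs": {"targets": [[0.8,0,0,0,0,0,0],[1,0,0,0,0,0,0],[1,0,0,0,0,0,0],[1,0,0,0,0,0,0],[1,0,0,0,0,0,0],[1,0,0,0,0,0,0]], "newtons": 60}}

```text
time_s: 4.42
position: [0.5131, -0.2085, 0.0892]
orientation: [-0.002, 3.14, -0.001]
contact_force: [-1.8, 0.6, 5.6]
finger_gap: 0.019
```

```bash
python3 - <<'E'
from h import *
st()
E
```

```text
t 4.42 p [ 0.5131 -0.2085  0.0892] yawY 90.1 tilt 0.08 F [-1.8  0.6  5.6] q [ 0.32  0.51  0.02  1.92 -0.01  0.71  1.92] gap 0.0190
```

>>> {"fn": "step_arm", "kwargs": {"targets": [[1,0,0,-4,0,0,0],[1,0,0,-10,0,0,0],[1,0,0,-20,0,0,0],[1,0,0,-25,0,0,0],[1,0,0,-25,0,0,0],[1,0,0,-20,0,0,0],[1,0,0,-8,0,0,0]]}}

```text
time_s: 5.3
position: [0.5128, -0.2085, 0.2016]
orientation: [-0.002, 3.14, -0.001]
contact_force: [0.3, 1.6, -5.3]
finger_gap: 0.0189
```

```bash
cat > fit.py <<'E'
from h import *
from scipy.optimize import differential_evolution
G={}
im0={n:cv2.cvtColor(cv2.imread(f),cv2.COLOR_BGR2GRAY).astype(np.float32) for n,f in(("top","pics/t1.png"),("scene","pics/s1.png"))}
C={n:cam(n) for n in im0}
for n in im0: G[n]=(cv2.Sobel(im0[n],cv2.CV_32F,1,0),cv2.Sobel(im0[n],cv2.CV_32F,0,1))
s=np.linspace(-1,1,40);o=np.ones(40)
rect=np.vstack([np.c_[s*.05,o*.045],np.c_[s*.05,-o*.045],np.c_[o*.05,s*.045],np.c_[-o*.05,s*.045]])
a=np.linspace(0,2*np.pi,90);circ=np.c_[np.cos(a),np.sin(a)]
def score(n,P,nrm):
    uv=proj(C[n],P);uv2=proj(C[n],P+nrm*.001);d=uv2-uv;d/=np.linalg.norm(d,axis=1)[:,None]
    m=lambda g:cv2.remap(g,uv[:,0].astype(np.float32),uv[:,1].astype(np.float32),1).ravel()
    return m(G[n][0])*d[:,0]+m(G[n][1])*d[:,1]
def foot(p,ns=("top","scene")):
    x,y,t=p;R2=np.array([[np.cos(t),-np.sin(t)],[np.sin(t),np.cos(t)]])
    P=np.c_[rect@R2.T+[x,y],np.full(160,.01)]
    N=np.vstack([np.tile(v,(40,1)) for v in([0,1],[0,-1],[1,0],[-1,0])])@R2.T;N=np.c_[N,np.zeros(160)]
    return -sum(np.abs(np.array(score(n,P,N)).reshape(4,40).mean(1)).sum() for n in ns)
def mouth(p,ns=("top","scene")):
    P=np.c_[circ*.014+p,np.full(90,.085)];N=np.c_[circ,np.zeros(90)]
    P2=np.c_[circ*.026+p,np.full(90,.085)]
    return -sum(score(n,P,N).mean() for n in ns)-sum(abs(score(n,P2,N).mean()) for n in ns)
for ns in(("top",),("scene",),("top","scene")):
    r=differential_evolution(foot,[(.48,.525),(-.08,-.035),(-1.65,-1.2)],args=(ns,),seed=1);print(ns,"foot",r.x.round(4),np.degrees(r.x[2]).round(1),r.fun)
    r=differential_evolution(mouth,[(.485,.52),(-.075,-.04)],args=(ns,),seed=1);print("mouth",r.x.round(4),r.fun)
st()
E
python3 fit.py
```

```text
('top',) foot [ 0.5035 -0.0559 -1.4152] -81.1 -289.13940053131137
mouth [ 0.5054 -0.0678] -137.48963084098847
('scene',) foot [ 0.508  -0.0598 -1.432 ] -82.0 -502.12385394567684
mouth [ 0.5055 -0.0543] -137.8671289149694
('top', 'scene') foot [ 0.507  -0.0542 -1.4225] -81.5 -727.9632730930857
mouth [ 0.5055 -0.0541] -256.863287526893
t 5.30 p [ 0.5128 -0.2085  0.2016] yawY 90.1 tilt 0.09 F [ 0.3  1.6 -5.3] q [ 0.32  0.35  0.03  1.86 -0.01  0.94  1.92] gap 0.0189
```

```bash
python3 - <<'E'
from h import *
go([.505,-.0555,.175],160,10,1)
E
```

```text
turn [-1.000e-03  1.000e-03 -1.221e+00] step mm 15.544622664061267
[[1, 0.8, 15.3, 2.6, -0.0, 0.0, -0.122], [1, -1.1, 15.3, 2.6, -0.0, 0.0, -0.122], [1, -3.0, 15.0, 2.6, -0.0, 0.0, -0.122], [1, -4.8, 14.6, 2.6, -0.0, 0.0, -0.122], [1, -6.5, 13.9, 2.6, -0.0, 0.0, -0.122], [1, -8.1, 13.0, 2.6, -0.0, 0.0, -0.122], [1, -9.7, 11.9, 2.6, -0.0, 0.0, -0.122], [1, -11.0, 10.6, 2.6, -0.0, 0.0, -0.122], [1, -12.2, 9.2, 2.6, -0.0, 0.0, -0.122], [1, -13.3, 7.6, 2.6, -0.0, 0.0, -0.122]]
```

>>> {"fn": "step_arm", "kwargs": {"targets": [[1,0.8,15.3,2.6,0,0,-0.122],[1,-1.1,15.3,2.6,0,0,-0.122],[1,-3.0,15.0,2.6,0,0,-0.122],[1,-4.8,14.6,2.6,0,0,-0.122],[1,-6.5,13.9,2.6,0,0,-0.122],[1,-8.1,13.0,2.6,0,0,-0.122],[1,-9.7,11.9,2.6,0,0,-0.122],[1,-11.0,10.6,2.6,0,0,-0.122],[1,-12.2,9.2,2.6,0,0,-0.122],[1,-13.3,7.6,2.6,0,0,-0.122]]}}

```text
time_s: 6.55
position: [0.5039, -0.0545, 0.1738]
orientation: [1.807, -2.569, -0.001]
contact_force: [0.0, 0.4, -7.0]
finger_gap: 0.0193
```

>>> {"fn": "step_arm", "kwargs": {"targets": [[1,0,0,4,0,0,0],[1,0,0,0,0,0,0]]}}

```text
time_s: 6.8
position: [0.5037, -0.0572, 0.1692]
orientation: [1.794, -2.576, -0.002]
contact_force: [0.1, -0.1, -5.2]
finger_gap: 0.0191
```

```bash
python3 - <<'E'
from h import *
st()
a=snap("top","q.png");A=cv2.imread("pics/q.png")[170:230,310:390]
c=snap("scene","q.png");B=cv2.imread("pics/q.png")[150:270,260:380]
cv2.imwrite("pics/m3.png",np.hstack([cv2.resize(A,(320,240)),cv2.resize(B,(480,480),interpolation=cv2.INTER_CUBIC)[:240]*0+cv2.resize(B,(480,240))]) if 0 else cv2.resize(B,(600,600),interpolation=cv2.INTER_CUBIC))
E
```

```text
t 6.80 p [ 0.5037 -0.0572  0.1692] yawY 159.7 tilt 0.14 F [ 0.1 -0.1 -5.2] q [ 0.63  0.4  -0.69  1.97  0.32  0.89  2.56] gap 0.0191
```

View pics/m3.png

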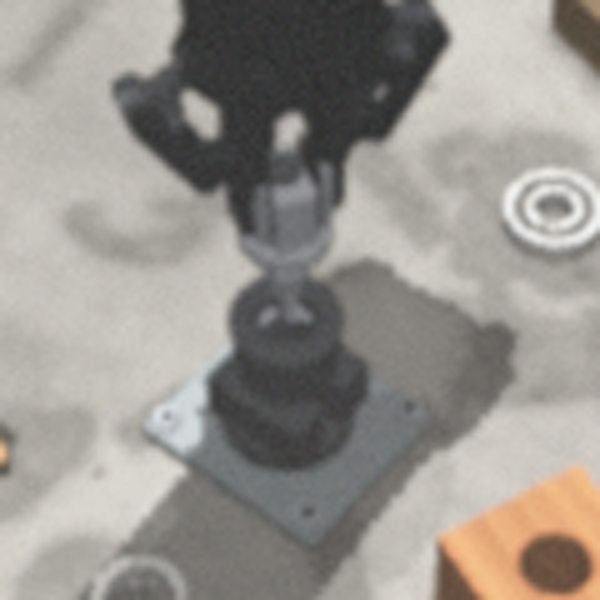

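```bash
python3 - <<'E'
from h import *
c=cam("scene");print((proj(c,[[.5037,-.0572,.089],[.505,-.0555,.085],[.5037,-.0572,.14]])-[260,150])*5)
go([.5045,-.056,.170],42,13,1)
E
```

```text
[[284.119127   316.06433686]
 [283.88695115 317.77949567]
 [282.32659295 240.38551295]]
turn [-1.000e-03 -2.000e-03  2.055e+00] step mm 0.07495016363770732
[[1, -0.1, 0.0, -0.0, -0.0, -0.0, 0.158], [1, -0.1, 0.0, -0.0, -0.0, -0.0, 0.158], [1, -0.1, 0.0, -0.0, -0.0, -0.0, 0.158], [1, -0.1, 0.0, -0.0, -0.0, -0.0, 0.158], [1, -0.0, 0.1, -0.0, -0.0, -0.0, 0.158], [1, -0.0, 0.1, -0.0, -0.0, -0.0, 0.158], [1, -0.0, 0.1, -0.0, -0.0, -0.0, 0.158], [1, -0.0, 0.1, -0.0, -0.0, -0.0, 0.158], [1, -0.0, 0.1, -0.0, -0.0, -0.0, 0.158], [1, 0.0, 0.1, -0.0, -0.0, -0.0, 0.158]]
[[1, 0.0, 0.1, -0.0, -0.0, -0.0, 0.158], [1, 0.0, 0.1, -0.0, -0.0, -0.0, 0.158], [1, 0.0, 0.1, -0.0, -0.0, -0.0, 0.158]]
```

>>> {"fn": "step_arm", "kwargs": {"targets": [[1,0,0,-2,0,0,0.158],[1,0,0,0,0,0,0.158],[1,0,0,0,0,0,0.158],[1,0,0,0,0,0,0.158],[1,0,0,0,0,0,0.158],[1,0,0,0,0,0,0.158],[1,0,0,0,0,0,0.158],[1,0,0,0,0,0,0.158],[1,0,0,0,0,0,0.158],[1,0,0,0,0,0,0.158]]}}

```text
time_s: 8.15
position: [0.5049, -0.0558, 0.1726]
orientation: [0.571, 3.088, -0.001]
contact_force: [0.5, 0.3, -4.6]
finger_gap: 0.0191
```

>>> {"fn": "step_arm", "kwargs": {"targets": [[1,0,0,0,0,0,0.158],[1,0,0,0,0,0,0.158],[1,0,0,0,0,0,0.158],[1,0,0,0,0,0,0],[1,0,0,0,0,0,0]]}}

```text
time_s: 8.78
position: [0.5048, -0.0553, 0.1725]
orientation: [1.266, 2.874, -0.0]
contact_force: [0.4, 0.5, -5.1]
finger_gap: 0.0191
```

```bash
python3 - <<'E'
from h import *
st()
go([.5045,-.0558,.155],42,3,1)
E
```

```text
t 8.78 p [ 0.5048 -0.0553  0.1725] yawY 42.5 tilt 0.04 F [ 0.4  0.5 -5.1] q [ 0.29  0.33 -0.28  1.98  0.12  0.85  0.69] gap 0.0191
turn [-0.     0.001  0.008] step mm 5.838826320134134
[[1, -0.0, -0.2, 5.8, -0.0, 0.0, 0.003], [1, -0.0, -0.2, 5.8, -0.0, 0.0, 0.003], [1, -0.0, -0.2, 5.8, -0.0, 0.0, 0.003]]
```

>>> {"fn": "step_arm", "kwargs": {"targets": [[1,0,0,6,0,0,0],[1,0,0,6,0,0,0],[1,0,0,5,0,0,0],[1,0,0,0,0,0,0]]}}

```text
time_s: 9.28
position: [0.5041, -0.0553, 0.1546]
orientation: [-1.27, -2.872, 0.0]
contact_force: [-0.1, 0.0, -3.8]
finger_gap: 0.0189
```

>>> {"fn": "step_arm", "kwargs": {"targets": [[1,0,0,4,0,0,0],[1,0,0,4,0,0,0],[1,0,0,3,0,0,0],[1,0,0,0,0,0,0]]}}

```text
time_s: 9.78
position: [0.5043, -0.0551, 0.1439]
orientation: [-1.27, -2.872, 0.0]
contact_force: [-0.6, 0.9, -5.2]
finger_gap: 0.0197
```

>>> {"fn": "step_arm", "kwargs": {"targets": [[1,0,0,3,0,0,0],[1,0,0,3,0,0,0],[1,0,0,2,0,0,0],[1,0,0,0,0,0,0]]}}

```text
time_s: 10.28
position: [0.5043, -0.0552, 0.136]
orientation: [-1.27, -2.872, 0.0]
contact_force: [-0.4, 2.4, -5.6]
finger_gap: 0.0193
```

>>> {"fn": "step_arm", "kwargs": {"targets": [[1,0,0,2,0,0,0],[1,0,0,2,0,0,0],[1,0,0,0,0,0,0]]}}

```text
time_s: 10.65
position: [0.5045, -0.055, 0.1322]
orientation: [-1.27, -2.873, -0.0]
contact_force: [-2.3, 2.4, -2.6]
finger_gap: 0.019
```

>>> {"fn": "step_arm", "kwargs": {"targets": [[1,0,0,2,0,0,0.05],[1,0,0,0,0,0,0.08],[1,0,0,0,0,0,0]]}}

```text
time_s: 11.02
position: [0.5044, -0.0549, 0.1304]
orientation: [-1.453, -2.785, 0.0]
contact_force: [-3.3, 3.7, 1.4]
finger_gap: 0.0192
```

>>> {"fn": "step_arm", "kwargs": {"targets": [[1,0,0,0,0,0,0.07],[1,0,0,0,0,0,0.07],[1,0,0,0,0,0,0]]}}

```text
time_s: 11.4
position: [0.5045, -0.0548, 0.1304]
orientation: [-1.642, -2.678, -0.0]
contact_force: [-1.9, 4.0, 0.1]
finger_gap: 0.0194
```

>>> {"fn": "step_arm", "kwargs": {"targets": [[1,0,0,0,0,0,0.07],[1,0,0,0,0,0,0.07],[1,0,0,0,0,0,0]]}}

```text
time_s: 11.78
position: [0.5045, -0.0548, 0.1303]
orientation: [-1.825, -2.556, 0.0]
contact_force: [-1.4, 4.3, -0.6]
finger_gap: 0.0187
```

>>> {"fn": "step_arm", "kwargs": {"targets": [[1,1,0.2,0,0,0,0.07],[1,0,0,0,0,0,0.07],[1,0,0,0,0,0,0]]}}

```text
time_s: 12.15
position: [0.5046, -0.0542, 0.1304]
orientation: [2.0, 2.423, -0.0]
contact_force: [-2.5, 4.3, -0.1]
finger_gap: 0.0195
```

>>> {"fn": "step_arm", "kwargs": {"targets": [[1,0,0,0,0,0,0.07],[1,0,0,0,0,0,0.07],[1,0,0,0,0,0,0]]}}

```text
time_s: 12.52
position: [0.5045, -0.0542, 0.1301]
orientation: [2.164, 2.277, -0.0]
contact_force: [-1.4, 2.9, -2.3]
finger_gap: 0.0194
```

>>> {"fn": "step_arm", "kwargs": {"targets": [[1,0,0,0,0,0,0.07],[1,0,0,0,0,0,0.07],[1,0,0,0,0,0,0]]}}

```text
time_s: 12.9
position: [0.5048, -0.0543, 0.1302]
orientation: [2.318, 2.12, 0.0]
contact_force: [-0.4, 3.4, -4.8]
finger_gap: 0.0189
```

>>> {"fn": "step_arm", "kwargs": {"targets": [[1,0.7,0,1.5,0,0,0.04],[1,0,0,1.5,0,0,0],[1,0,0,0,0,0,0]]}}

```text
time_s: 13.28
position: [0.5048, -0.0537, 0.1272]
orientation: [2.361, 2.072, 0.0]
contact_force: [0.3, 2.1, -4.6]
finger_gap: 0.0192
```

>>> {"fn": "step_arm", "kwargs": {"targets": [[1,0,0,1.5,0,0,0],[1,0,0,1.5,0,0,0],[1,0,0,0,0,0,0]]}}

```text
time_s: 13.65
position: [0.5049, -0.0539, 0.1242]
orientation: [2.363, 2.07, 0.0]
contact_force: [0.9, 1.5, -3.7]
finger_gap: 0.019
```

>>> {"fn": "step_arm", "kwargs": {"targets": [[1,0,0,1.5,0,0,0],[1,0,0,1.5,0,0,0],[1,0,0,0,0,0,0]]}}

```text
time_s: 14.02
position: [0.5048, -0.0538, 0.1211]
orientation: [2.363, 2.07, 0.0]
contact_force: [0.4, 2.0, -3.2]
finger_gap: 0.0192
```

>>> {"fn": "step_arm", "kwargs": {"targets": [[1,0,0,1.5,0,0,0],[1,0,0,1.5,0,0,0],[1,0,0,0,0,0,0]]}}

```text
time_s: 14.4
position: [0.5042, -0.0536, 0.1172]
orientation: [-2.363, -2.07, 0.001]
contact_force: [4.0, 0.5, -13.3]
finger_gap: 0.0195
```

>>> {"fn": "step_arm", "kwargs": {"targets": [[1,0,0,1.5,0,0,0],[1,0,0,1,0,0,0],[1,0,0,0,0,0,0]]}}

```text
time_s: 14.78
position: [0.5045, -0.0535, 0.1158]
orientation: [-2.363, -2.07, 0.0]
contact_force: [2.2, 1.6, -6.3]
finger_gap: 0.0189
```

>>> {"fn": "step_arm", "kwargs": {"targets": [[1,0,0,0.7,0,0,0],[1,0,0,0,0,0,0]]}}

```text
time_s: 15.02
position: [0.5045, -0.0536, 0.1152]
orientation: [-2.363, -2.07, 0.0]
contact_force: [0.6, 2.3, -5.2]
finger_gap: 0.0194
```

>>> {"fn": "step_arm", "kwargs": {"targets": [[1,0,0,0.7,0,0,0],[1,0,0,0,0,0,0]]}}

```text
time_s: 15.28
position: [0.5046, -0.0536, 0.1144]
orientation: [-2.363, -2.07, 0.0]
contact_force: [-0.7, 1.7, -5.0]
finger_gap: 0.019
```

>>> {"fn": "step_arm", "kwargs": {"targets": [[1,0,0,0.7,0,0,0],[1,0,0,0,0,0,0]]}}

```text
time_s: 15.52
position: [0.5046, -0.0535, 0.1142]
orientation: [-2.363, -2.07, -0.0]
contact_force: [-2.6, 2.6, 3.1]
finger_gap: 0.0191
```

>>> {"fn": "step_arm", "kwargs": {"targets": [[1,0,0,0.6,0,0,0],[1,0,0,0,0,0,0]]}}

```text
time_s: 15.78
position: [0.5047, -0.0536, 0.1141]
orientation: [2.363, 2.07, 0.0]
contact_force: [-3.2, 2.1, 9.2]
finger_gap: 0.0191
```

>>> {"fn": "step_arm", "kwargs": {"targets": [[0.8,0,0,0,0,0,0],[0.45,0,0,0,0,0,0],[0.4,0,0,0,0,0,0],[0.4,0,0,-5,0,0,0],[0.4,0,0,-15,0,0,0],[0.4,0,0,-30,0,0,0],[0.4,0,0,-40,0,0,0]]}}

```text
time_s: 16.65
position: [0.5041, -0.0536, 0.2043]
orientation: [-2.362, -2.07, 0.001]
contact_force: [0.3, -0.6, -0.6]
finger_gap: 0.0508
```

```bash
python3 - <<'E'
from h import *
st()
h=np.array([.514,.2698]);d=np.array([-.0496,-.1077]);d/=np.linalg.norm(d);print(np.degrees(np.arctan2(*d[::-1])))
# head centre from tip: origin = tip-119mm
print("from tip",np.array([.4645,.1621])-.119*d)
go([h[0]-d[0]*.004,h[1]-d[1]*.004,.14],-24.7,8,.4)
E
```

```text
t 16.65 p [ 0.5041 -0.0536  0.2043] yawY -7.6 tilt 0.06 F [ 0.3 -0.6 -0.6] q [ 0.12  0.27 -0.08  1.96  0.03  0.92 -0.1 ] gap 0.0508
-114.72789189525272
from tip [0.51427881 0.27018825]
turn [-0.001  0.     0.299] step mm 41.68431323985782
[[0.4, 40.7, -3.9, 8.0, -0.0, 0.0, 0.037], [0.4, 40.5, -5.4, 8.0, -0.0, 0.0, 0.037], [0.4, 40.3, -6.9, 8.0, -0.0, 0.0, 0.037], [0.4, 40.0, -8.4, 8.0, -0.0, 0.0, 0.037], [0.4, 39.7, -9.9, 8.0, -0.0, 0.0, 0.037], [0.4, 39.3, -11.4, 8.0, -0.0, 0.0, 0.037], [0.4, 38.8, -12.8, 8.0, -0.0, 0.0, 0.037], [0.4, 38.3, -14.2, 8.0, -0.0, 0.0, 0.037]]
```

>>> {"fn": "step_arm", "kwargs": {"targets": [[0.4,41,-4,2,0,0,0.037],[0.4,40.5,-5.4,8,0,0,0.037],[0.4,40.3,-7,8,0,0,0.037],[0.4,40,-8.4,9,0,0,0.037],[0.4,39.7,-9.9,9,0,0,0.037],[0.4,39.3,-11.4,9,0,0,0.037],[0.4,38.8,-12.8,9,0,0,0.037],[0.4,38.3,-14.2,10,0,0,0.037],[0.4,0,0,0,0,0,0]]}}

```text
time_s: 17.77
position: [0.5149, 0.2784, 0.1395]
orientation: [-2.636, -1.706, -0.002]
contact_force: [0.1, -0.3, -0.6]
finger_gap: 0.0511
```

```bash
python3 - <<'E'
from h import *
st()
a=snap("top","q.png");A=cv2.imread("pics/q.png")[170:230,200:280]
c=snap("scene","q.png");q=cv2.imread("pics/q.png")
B=q[110:210,180:280];D=q[170:260,270:370]
r=lambda i,w,h:cv2.resize(i,(w,h),interpolation=cv2.INTER_CUBIC)
cv2.imwrite("pics/m4.png",np.vstack([np.hstack([r(A,400,300),r(B,400,300)]),np.hstack([r(D,330,297),np.zeros((297,470,3),np.uint8)])]))
o=get_obs();p=o["position"];go([.5155,.2735,.028],-24.7,5,.4)
E
```

```text
t 17.77 p [0.5149 0.2784 0.1395] yawY -24.2 tilt 0.14 F [ 0.1 -0.3 -0.6] q [-0.42  0.48 -0.15  1.82  0.09  0.85 -1.04] gap 0.0511
turn [0.    0.    0.004] step mm 22.33343429053974
[[0.4, -0.1, -0.1, 22.3, 0.0, 0.0, 0.001], [0.4, -0.1, -0.1, 22.3, 0.0, 0.0, 0.001], [0.4, -0.1, -0.1, 22.3, 0.0, 0.0, 0.001], [0.4, -0.1, -0.1, 22.3, 0.0, 0.0, 0.001], [0.4, -0.1, -0.1, 22.3, 0.0, 0.0, 0.001]]
```

View pics/m4.png

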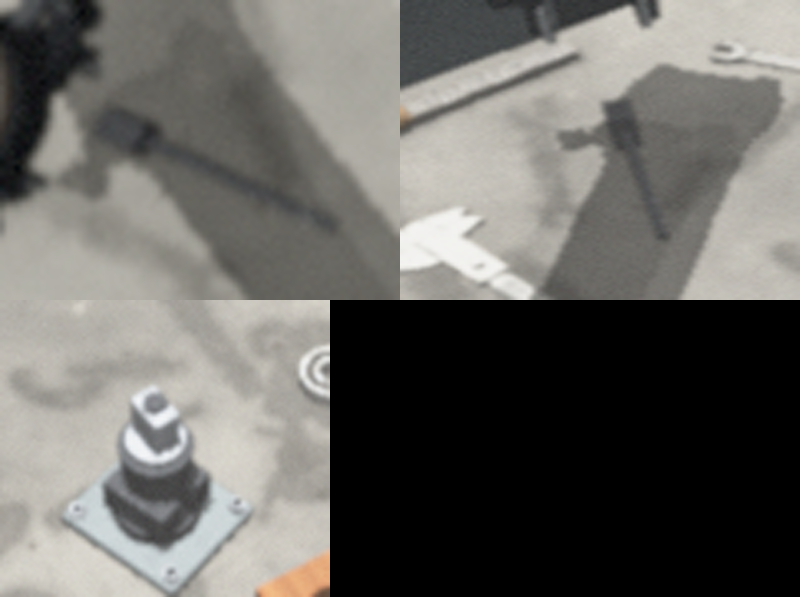

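>>> {"fn": "step_arm", "kwargs": {"targets": [[0.4,0,0,30,0,0,0],[0.4,0,0,30,0,0,0],[0.4,0,0,30,0,0,0],[0.4,0,0,15,0,0,0],[0.4,0,0,6,0,0,0],[0.4,0,0,0,0,0,0]]}}

```text
time_s: 18.62
position: [0.5166, 0.2734, 0.0286]
orientation: [2.643, 1.698, 0.001]
contact_force: [-0.5, -0.0, 0.8]
finger_gap: 0.0515
```

>>> {"fn": "step_arm", "kwargs": {"targets": [[0.7,0,0,0,0,0,0],[1,0,0,0,0,0,0],[1,0,0,0,0,0,0],[1,0,0,0,0,0,0],[1,0,0,0,0,0,0],[1,0,0,0,0,0,0]], "newtons": 80}}

```text
time_s: 19.38
position: [0.5168, 0.2742, 0.0293]
orientation: [-2.642, -1.699, -0.003]
contact_force: [-1.0, -0.9, 6.6]
finger_gap: 0.0164
```

```bash
python3 - <<'E'
from h import *
st()
E
```

```text
t 19.38 p [0.5168 0.2742 0.0293] yawY -24.5 tilt 0.10 F [-1.  -0.9  6.6] q [-0.44  0.65 -0.12  1.86  0.12  0.64 -1.06] gap 0.0164
```

```bash
python3 - <<'E'
from h import *
o=get_obs();p=np.array(o["position"])+[0,0,.04]
s=(p,R.from_rotvec(o["orientation"]))
go([.4796,.1105,.0535],8.7,8,1,s)
E
```

```text
turn [ 0.001 -0.001 -0.58 ] step mm 21.08148138128296
[[1, -20.6, 4.3, 1.9, 0.0, -0.0, -0.072], [1, -20.8, 2.8, 1.9, 0.0, -0.0, -0.072], [1, -21.0, 1.3, 1.9, 0.0, -0.0, -0.072], [1, -21.0, -0.2, 1.9, 0.0, -0.0, -0.072], [1, -20.9, -1.8, 1.9, 0.0, -0.0, -0.072], [1, -20.7, -3.3, 1.9, 0.0, -0.0, -0.072], [1, -20.4, -4.7, 1.9, 0.0, -0.0, -0.072], [1, -20.1, -6.2, 1.9, 0.0, -0.0, -0.072]]
```

>>> {"fn": "step_arm", "kwargs": {"targets": [[1,0,0,-10,0,0,0],[1,0,0,-15,0,0,0],[1,0,0,-15,0,0,0]]}}

```text
time_s: 19.75
position: [0.5162, 0.2735, 0.0691]
orientation: [-2.643, -1.699, -0.0]
contact_force: [0.2, -0.7, -2.4]
finger_gap: 0.0165
```

>>> {"fn": "step_arm", "kwargs": {"targets": [[1,-20.6,4.3,1.9,0,0,-0.072],[1,-20.8,2.8,1.9,0,0,-0.072],[1,-21,1.3,1.9,0,0,-0.072],[1,-21,-0.2,1.9,0,0,-0.072],[1,-20.9,-1.8,1.9,0,0,-0.072],[1,-20.7,-3.3,1.9,0,0,-0.072],[1,-20.4,-4.7,1.9,0,0,-0.072],[1,-20.1,-6.2,1.9,0,0,-0.072],[1,0,0,0,0,0,0],[1,0,0,0,0,0,0]]}}

```text
time_s: 21.0
position: [0.4798, 0.1105, 0.0536]
orientation: [2.052, 2.378, 0.003]
contact_force: [0.4, 0.4, -3.0]
finger_gap: 0.0168
```

```bash
python3 - <<'E'
from h import *
st()
a=snap("top","q.png");A=cv2.imread("pics/q.png")[165:245,270:390]
c=snap("scene","q.png");B=cv2.imread("pics/q.png")[150:270,230:370]
r=lambda i,w,h:cv2.resize(i,(w,h),interpolation=cv2.INTER_CUBIC)
cv2.imwrite("pics/m5.png",np.hstack([r(A,450,300),r(B,350,300)]))
o=get_obs();p=np.array(o["position"]);Rm=R.from_rotvec(o["orientation"])
P=p+Rm.apply([[-.0049-.060,0,.0293-.023],[-.0049-.12,0,.0293-.008]]);print(P)
print((proj(cam("top"),P)-[270,165])*3.75,(proj(cam("scene"),P)-[230,150])*2.5+[450,0])
E
```

```text
t 21.00 p [0.4798 0.1105 0.0536] yawY 8.4 tilt 0.10 F [ 0.4  0.4 -3. ] q [-0.06  0.51 -0.27  2.08  0.24  0.59 -0.34] gap 0.0168
[[ 0.48918525  0.04687042  0.04706758]
 [ 0.49808985 -0.01245515  0.03202816]]
[[149.99602486 152.97954698]
 [236.13205397 141.44972815]] [[580.16801694 127.28380875]
 [630.39127191 170.4844249 ]]
```

View pics/m5.png

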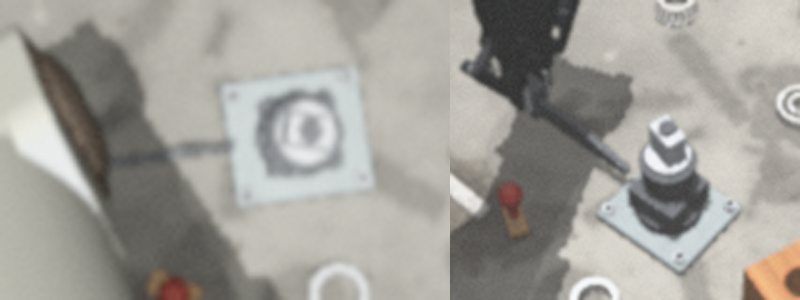

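```bash
python3 - <<'E'
from h import *
c=cam("top");s=np.array([.151,-.9885])
a=np.array([.5047,-.0536]);P=[[*a,.092],[*a,.035]]+[[*(a-k*s),.035] for k in(.04,.1)]
print((proj(c,P)-[270,165])*3.75)
c=cam("scene");print((proj(c,P)-[230,150])*2.5+[450,0])
# drift line from top image: dark pixels vs bench along columns
im=cv2.cvtColor(np.load("pics/last_top.npy"),cv2.COLOR_RGB2GRAY).astype(float)[165:245,270:390]
for u in range(30,64,2):
    col=im[34:50,u]; w=np.clip(np.median(col)-8-col,0,None); print(u,((np.arange(34,50)*w).sum()/max(w.sum(),1)*3.75).round(1),end="; ")
E
```

```text
[[301.7128456  129.70085528]
 [295.58879473 132.45336168]
 [238.56702298 140.54586571]
 [152.95893252 152.69532714]]
[[665.07731857 152.76823566]
 [666.08260837 192.02702454]
 [631.90705183 169.22322374]
 [582.53454829 136.27918858]]
30 152.5; 32 159.3; 34 157.9; 36 157.5; 38 156.4; 40 155.2; 42 154.7; 44 157.5; 46 175.6; 48 173.9; 50 155.6; 52 147.1; 54 145.7; 56 145.5; 58 145.2; 60 144.6; 62 180.6;
```

>>> {"fn": "step_arm", "kwargs": {"targets": [[1,-6,0.7,0,0,0,0],[1,-6,0,0,0,0,0],[1,-5,0,0,0,0,0],[1,-4,0,0,0,0,0],[1,0,0,0,0,0,0]]}}

```text
time_s: 21.72
position: [0.4828, 0.0885, 0.0528]
orientation: [-2.052, -2.379, 0.0]
contact_force: [-0.1, -0.3, -3.4]
finger_gap: 0.0166
```

>>> {"fn": "step_arm", "kwargs": {"targets": [[1,-4,0,0,0,0,0],[1,-4,0,0,0,0,0],[1,-4,0,0,0,0,0],[1,0,0,0,0,0,0]]}}

```text
time_s: 22.22
position: [0.4846, 0.0767, 0.0529]
orientation: [2.052, 2.379, -0.0]
contact_force: [-0.8, -0.1, -3.7]
finger_gap: 0.0168
```

>>> {"fn": "step_arm", "kwargs": {"targets": [[1,-4,0,0,0,0,0],[1,-4,0,0,0,0,0],[1,-4,0,0.5,0,0,0],[1,0,0,0,0,0,0]]}}

```text
time_s: 22.72
position: [0.4863, 0.0648, 0.0523]
orientation: [2.052, 2.379, -0.0]
contact_force: [0.3, -0.3, -4.0]
finger_gap: 0.0168
```

>>> {"fn": "step_arm", "kwargs": {"targets": [[1,-3,0,0.5,0,0,0],[1,-3,0,0,0,0,0],[1,0,0,0,0,0,0]]}}

```text
time_s: 23.1
position: [0.4872, 0.0591, 0.0518]
orientation: [2.052, 2.379, -0.0]
contact_force: [1.0, 0.4, -4.1]
finger_gap: 0.0166
```

>>> {"fn": "step_arm", "kwargs": {"targets": [[1,-2.5,0,0.3,0,0,0],[1,-2.5,0,0,0,0,0],[1,0,0,0,0,0,0]]}}

```text
time_s: 23.48
position: [0.4879, 0.0541, 0.0516]
orientation: [2.052, 2.379, -0.0]
contact_force: [-0.7, 0.6, -3.6]
finger_gap: 0.0165
```

>>> {"fn": "step_arm", "kwargs": {"targets": [[1,-2,0,0,0,0,0],[1,-2,0,0,0,0,0],[1,0,0,0,0,0,0]]}}

```text
time_s: 23.85
position: [0.4885, 0.0503, 0.0515]
orientation: [-2.051, -2.379, 0.0]
contact_force: [0.1, 0.2, -3.8]
finger_gap: 0.017
```

>>> {"fn": "step_arm", "kwargs": {"targets": [[1,-2,0,0,0,0,0],[1,-2,0,0,0,0,0],[1,0,0,0,0,0,0]]}}

```text
time_s: 24.22
position: [0.4891, 0.0466, 0.0515]
orientation: [-2.051, -2.379, -0.0]
contact_force: [-0.4, 2.0, -4.6]
finger_gap: 0.0171
```

>>> {"fn": "step_arm", "kwargs": {"targets": [[1,-2,0,0,0,0,0],[1,-2,0,0,0,0,0],[1,0,0,0,0,0,0]]}}

```text
time_s: 24.6
position: [0.4897, 0.0424, 0.0515]
orientation: [2.051, 2.379, -0.0]
contact_force: [0.6, 1.4, -4.9]
finger_gap: 0.0171
```

>>> {"fn": "step_arm", "kwargs": {"targets": [[1,-2,0,0,0,0,0],[1,-2,0,0,0,0,0],[1,0,0,0,0,0,0]]}}

```text
time_s: 24.98
position: [0.4903, 0.0388, 0.0516]
orientation: [-2.051, -2.38, -0.0]
contact_force: [-0.1, 4.0, -4.9]
finger_gap: 0.0167
```

>>> {"fn": "step_arm", "kwargs": {"targets": [[1,-2,0,0,0,0,0],[1,-2,0,0,0,0,0],[1,0,0,0,0,0,0]]}}

```text
time_s: 25.35
position: [0.4908, 0.0357, 0.0516]
orientation: [-2.049, -2.38, -0.001]
contact_force: [-1.2, 5.7, -4.8]
finger_gap: 0.0168
```

>>> {"fn": "step_arm", "kwargs": {"targets": [[1,-2,0,0,0,0,0],[1,-2,0,0,0,0,0],[1,0,0,0,0,0,0]]}}

```text
time_s: 25.72
position: [0.4913, 0.0328, 0.0516]
orientation: [-2.048, -2.381, -0.003]
contact_force: [-1.3, 9.4, -5.5]
finger_gap: 0.0165
```

>>> {"fn": "step_arm", "kwargs": {"targets": [[1,-2,0,0,0,0,0],[1,-2,0,0,0,0,0],[1,0,0,0,0,0,0]]}}

```text
time_s: 26.1
position: [0.492, 0.0292, 0.0516]
orientation: [-2.047, -2.381, -0.003]
contact_force: [-0.5, 8.0, -5.2]
finger_gap: 0.0168
```

>>> {"fn": "step_arm", "kwargs": {"targets": [[1,-2,0,0,0,0,0],[1,-2,0,0,0,0,0],[1,0,0,0,0,0,0]]}}

```text
time_s: 26.48
position: [0.4926, 0.0251, 0.0516]
orientation: [-2.048, -2.381, -0.003]
contact_force: [-0.4, 8.0, -5.2]
finger_gap: 0.0169
```

```bash
python3 - <<'E'
from h import *
st()
a=snap("top","q.png");A=cv2.imread("pics/q.png")[165:245,290:390]
c=snap("scene","q.png");B=cv2.imread("pics/q.png")[165:265,260:360]
r=lambda i,w,h:cv2.resize(i,(w,h),interpolation=cv2.INTER_CUBIC)
cv2.imwrite("pics/m6.png",np.hstack([r(A,400,320),r(B,400,320)]))
E
```

```text
t 26.48 p [0.4926 0.0251 0.0516] yawY 8.6 tilt 0.13 F [-0.4  8.  -5.2] q [ 0.12  0.51 -0.27  2.07  0.23  0.58 -0.16] gap 0.0169
```

View pics/m6.png

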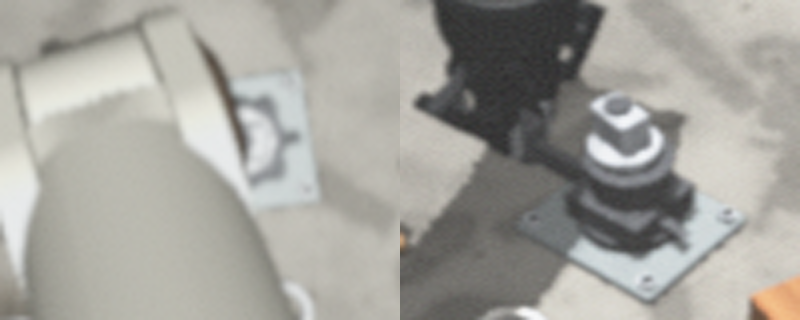

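>>> {"fn": "step_arm", "kwargs": {"targets": [[1,-2,0,0,0,0,0],[1,-2,0,0,0,0,0],[1,0,0,0,0,0,0]]}}

```text
time_s: 26.95
position: [0.4932, 0.0199, 0.0515]
orientation: [-2.049, -2.38, -0.001]
contact_force: [0.4, 5.5, -6.1]
finger_gap: 0.0165
```

>>> {"fn": "step_arm", "kwargs": {"targets": [[1,-2,0,0,0,0,0],[1,-2,0,0,0,0,0],[1,0,0,0,0,0,0]]}}

```text
time_s: 27.32
position: [0.4937, 0.0148, 0.0515]
orientation: [-2.051, -2.379, 0.0]
contact_force: [-0.9, 2.8, -5.4]
finger_gap: 0.0168
```

>>> {"fn": "step_arm", "kwargs": {"targets": [[1,-2,0,0,0,0,0],[1,-2,0,0,0,0,0],[1,0,0,0,0,0,0]]}}

```text
time_s: 27.7
position: [0.4943, 0.0103, 0.0515]
orientation: [2.052, 2.379, -0.001]
contact_force: [0.2, 2.0, -6.2]
finger_gap: 0.0169
```

```bash
python3 - <<'E'
from h import *
st()
c=snap("scene","q.png");B=cv2.imread("pics/q.png")[165:265,260:360]
O=cv2.imread("pics/m4.png")[300:597,:330]; 
r=lambda i,w,h:cv2.resize(i,(w,h),interpolation=cv2.INTER_CUBIC)
cv2.imwrite("pics/m7.png",np.hstack([r(B,600,600)]))
for dz in(0,7,11):
    print(dz,(proj(cam("scene"),[[.5047,-.0536,.125+dz/1000],[.5047,-.0536,.092+dz/1000]])-[260,165])*6)
E
```

```text
t 27.70 p [0.4943 0.0103 0.0515] yawY 8.4 tilt 0.03 F [ 0.2  2.  -6.2] q [ 0.14  0.51 -0.26  2.07  0.23  0.59 -0.14] gap 0.0169
0 [[334.69308232 218.35903485]
 [336.18556456 276.64376558]]
7 [[334.36680767 205.61728837]
 [335.87511926 264.52019001]]
11 [[334.17879129 198.27483307]
 [335.69626154 257.53540102]]
```

View pics/m7.png

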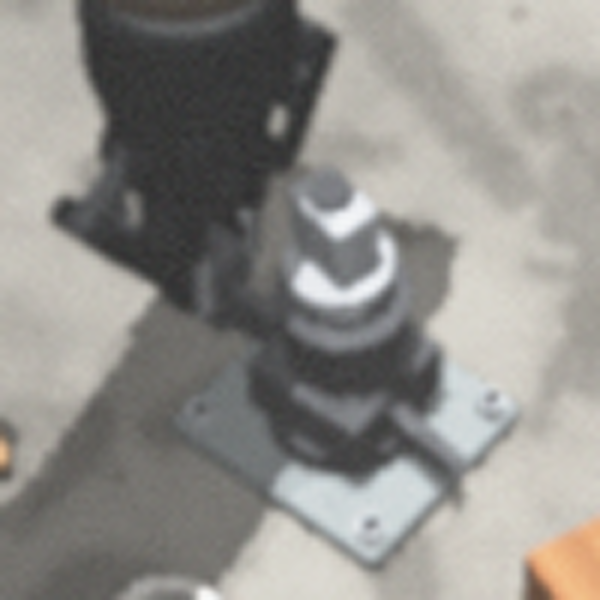

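>>> {"fn": "step_arm", "kwargs": {"targets": [[0.9,0,0,0,0,0,0],[0.8,0,0,0,0,0,0],[0.6,0,0,0,0,0,0],[0.4,0,0,0,0,0,0],[0.4,0,0,0,0,0,0]]}}

```text
time_s: 28.38
position: [0.495, 0.0108, 0.0521]
orientation: [2.051, 2.379, 0.001]
contact_force: [0.6, -0.2, -0.0]
finger_gap: 0.0511
```

>>> {"fn": "step_arm", "kwargs": {"targets": [[0.4,5,0,0,0,0,0],[0.4,12,0,0,0,0,0],[0.4,15,0,0,0,0,0],[0.4,10,0,-20,0,0,0],[0.4,20,0,-40,0,0,0],[0.4,40,0,-40,0,0,0],[0.4,50,0,-30,0,0,0],[0.4,50,0,0,0,0,0],[0.4,50,0,0,0,0,0],[0.4,0,0,0,0,0,0]]}}

```text
time_s: 29.62
position: [0.4547, 0.2666, 0.1821]
orientation: [-2.039, -2.387, -0.004]
contact_force: [-0.6, -0.9, 1.0]
finger_gap: 0.0513
```

```bash
python3 - <<'E'
from h import *
st()
c=snap("scene","s9.png");B=cv2.imread("pics/s9.png")[165:265,260:360]
a=snap("top","t9.png");A=cv2.imread("pics/t9.png")[165:240,300:400]
r=lambda i,w,h:cv2.resize(i,(w,h),interpolation=cv2.INTER_CUBIC)
cv2.imwrite("pics/m8.png",np.hstack([r(B,450,450),np.vstack([r(A,350,262),np.zeros((188,350,3),np.uint8)])]))
for dz in(0,7,11): print(dz,(proj(cam("scene"),[[.5047,-.0536,.125+dz/1000]])-[260,165])*4.5,(proj(cam("top"),[[.5047,-.0536,.125+dz/1000]])-[300,165])*3.5+[450,0])
E
```

```text
t 29.62 p [0.4547 0.2666 0.1821] yawY 9.0 tilt 0.19 F [-0.6 -0.9  1. ] q [-0.24  0.36 -0.41  1.92  0.18  0.89 -0.58] gap 0.0513
0 [[251.01981174 163.76927614]] [[630.25180399 119.41219331]]
7 [[250.77510575 154.21296627]] [[631.06280973 119.04767993]]
11 [[250.63409347 148.7061248 ]] [[631.53220572 118.83670594]]
```

View pics/m8.png

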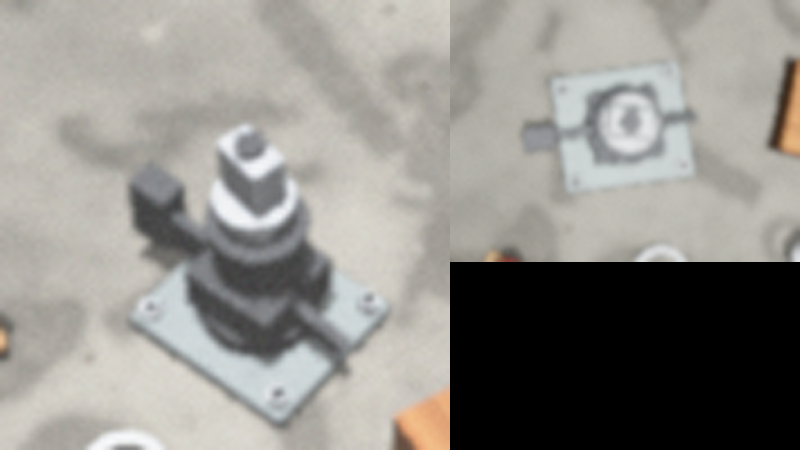

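```bash
python3 - <<'E'
from h import *
D=cv2.imread("pics/m4.png")[300:597,:330]; T=cv2.imread("pics/s9.png")[170:260,270:370]
T=cv2.resize(T,(330,297),interpolation=cv2.INTER_CUBIC)
for (x0,y0,x1,y1) in((115,85,195,160),(128,85,185,130),(60,180,260,290)):
    t=D[y0:y1,x0:x1]; r=cv2.matchTemplate(T,t,cv2.TM_CCOEFF_NORMED);_,v,_,l=cv2.minMaxLoc(r)
    print("shift px",np.array([l[0]-x0,l[1]-y0])/3.3,v)
p=proj(cam("scene"),[[.5047,-.0536,.11],[.5047,-.0536,.117]]);print("7mm =",p[1]-p[0])
hand=0
E
```

```text
shift px [-0.90909091 -3.63636364] 0.9233930706977844
shift px [-1.21212121 -3.63636364] 0.9410121440887451
shift px [0. 0.] 0.946392297744751
7mm = [-0.05315548 -2.07583917]
```

```bash
python3 -c "
from h import *
print(hand_in());st()"
```

```text
the job is handed in; nothing more can be done
None
the job is handed in; nothing more can be done
```

The arbor was seated fully home, let go, then forced up about 11 mm by the drift, and I handed the job in at about 30 s of the 72 s allowed.

- **Seating:** I took the arbor from the block and twisted it under about 5 N until the contact force fell to about 0, which I took as the tang dropping between the dogs. The jaws then drew it down. It stopped at TCP z = 0.1141 m, against 0.1142 m expected for home, with about 14 N of contact, and I released it. The picture after release showed the collar flat on the socket.
- **Drift:** I pushed the drift through the slot with at most about 10 N. The push force fell to 2 N at the end, which suggests the jaws had let go. I then released the drift and backed off.
- **Last checks:**
  - Image matching put the arbor up by 3.6 px, where 7 mm is 2.1 px. That works out at about 12 mm, while the wedge's geometry allows at most 11 mm, so the lift is clear of 7 mm but good to only 1 or 2 mm.
  - The arbor looks upright, the drift sits in the slot, the socket has not shifted, and the robot is clear with about zero force.
  - No other bench item was touched on purpose. My last picture covers only those near the socket.
- **Disagreements:** The wedge met the tang about 6 mm later along its travel than my position estimates predicted. My first turn of the arbor brought the last joint to 2.56 rad, just inside its 2.57 limit, so I turned it the other way.

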